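# Sweep the offcuts into the scrap bay

## Robot

A 6-joint arm with a two-finger parallel gripper is mounted at the origin on the work surface. World frame = base frame: x ahead of the robot, y to its left, z up, the work surface at z = 0. Lengths are in m, angles in rad, forces in N, time in s.
With the tool pointing down it reaches from about 0.275 to 0.825 m from the base axis. Payload 4.9 kg.
Tool frame: the origin (TCP) lies at the very end of the fingers, on their centre line; the grasp point (between the pads) lies 19 mm behind it (hold_point_z is the distance from the TCP to the grasp point, in m); z points along the fingers, y is the line along which they close (so a half turn about z gives the same grasp; the last joint's range is limited). The gripper opens to 85 mm and grips with 20 to 120 N. Pads are 22 mm wide; open, the fingers measure 114 mm over their backs; the gripper's body (76 mm by 85 mm) begins 54 mm behind the grasp point. The pads swing forward as they close: fully open they stand 13 mm farther back than shut.
Start: joints at [1.068, 0.326, -0.193, 1.052, 0, 1.437], TCP at [0.198, 0.513, 0.231] pointing down, gripper open.
Joint ranges: [-2.65, 2.65], [-0.97, 1.79], [-1.3, 1.35], [-1.93, 2.1], [-1.47, 1.37], [-3.14, 3.14]. Speed limits (rad/s): [2.57, 2.57, 3.14, 3.14, 3.14, 3.14].

## Interface

Orientations are given as a rotation vector (axis times angle).
In Python, from plant import * gives the robot as it stands.
- The arm moves only by the tool jog_arm, never from a script. Its argument "rows" is a list of rows, each a list of 7 numbers: the turn, a rotation vector about the tool's x, y, z normalised to -1 to 1, where 1 is 180 degrees, then the shift along the tool's x, y, z normalised to -1 to 1, where 1 is 80 cm, then the gripper command: -1 is fully open, 1 is shut, values between are in proportion. In form: [[wx, wy, wz, tx, ty, tz, gripper], ...]. A call has 1 to 5 rows; each row shifts and turns the commanded pose from where the row before left it, along the tool's axes as they then stand; what a row does not reach is not made up. A row lasts 1/12 s, in which the tool goes at most 41.7 mm and 7.16 degrees, less where a joint would pass 70% of its speed; a pose out of reach is approached as far as the arm can. A call with a number of a shift or a turn outside -1 to 1 is refused whole. A call with a gripper value outside its range is refused whole. The fingers move at their own pace and stop on an object; "newtons" is the grip in N (left out, the last holds). Time passes only in rows, so rows that do not move let the fingers close. It gives the time, the measured TCP pose, the force, the opening and the grip force at its end, in the units of the state.
- get_obs(): the state, without advancing time (a new reading comes with each control period).
- get_image(name): name is "scene" or "top" or "wrist"; returns the picture (480x640x3 uint8, red, green, blue); there is no depth.
- calibration(name): a dict with "K" (3x3 intrinsics, pixels), "D" ([k1, k2, p1, p2, k3] as OpenCV has them; the pictures are not rectified), "rvec" (rotation vector, rad) and "tvec" (3), from world to camera coordinates, as OpenCV has them. Camera axes: x right, y down, z forward; pixel columns grow to the right and rows downward; lengths in m; the calibration is good to about 2 mm. A picture is of the moment at which its call begins: read the wrist's pose just before it. calibration takes no time and is no camera call; for the wrist camera it gives the pose at the moment of the call.
- job_done(): hands the job in; it is judged then, once.
The state is a dict: "clock": time; "joint_pos": joint angles; "qd": joint speeds; "joint_torque": joint torques, N m; "tool_pos": TCP position; "eef_rot": TCP orientation; "force": force on the tool from outside, world axes, zero at the start; "moment": the same for the moment, N m; "grip_width": finger opening in m; "gripper_force": force on a finger pad.
Only numpy, scipy, OpenCV 4.12 (cv2) and the standard library are available. Lean on these libraries where they do the work, as an engineer would, in place of code of your own. Each camera call takes 0.05 s, during which the arm holds its last target. There are 200 camera calls.

## Task

Clear the bench of the three small wooden offcuts: with the closed fingers, sweep them gently along the bench top into the open-fronted scrap bay, so that each one ends up fully inside it. Push them only, never pinch, lift or carry them, and leave everything else on the bench standing where it is.

Things in the scene. Friction and masses are not known exactly. Their poses are not given: they have to be found in the camera images.
- scrap_bay: Three-sided wooden fence fixed on the bench; no floor (the bench top runs in without a lip), no lid. Inside 220 mm wide, 150 mm deep; walls 16 mm thick, 40 mm high. Origin: on the bench, middle of the open front; x points level from there to the back wall (inner face at x = 150 mm), y along the front (side walls' inner faces at +-110 mm), z up. The front faces roughly to the robot's right.
- block_end: Offcut: a square dark wooden block 44 x 44 mm, 24 mm high, about 30 g, loose, lying flat on the bench top. Origin: centre of its underside, x and y axes along its sides, z up.
- dowel_end: Offcut: a short dark wooden disc cut from a thick dowel, 48 mm across, 24 mm high, about 30 g, loose, lying flat on the bench top. Origin: centre of its underside, z up.
- batten_end: Offcut: an oblong dark wooden block 52 mm (its x) by 36 mm (its y), 24 mm high, about 30 g, loose, lying flat on the bench top. Origin: centre of its underside, z up.
- paste_tin: Round steel tin with a brass-coloured lid, 60 mm across, 45 mm high. Loose; leave it where it stands. Origin: centre of its underside. 
- finial: Finished turned finial of dark wood, upright, 48 mm across the foot, waisted, 60 mm high. Loose; leave it where it stands. Origin: centre of its underside. 
- spool: Upright grey plastic spool, 48 mm across the flanges, 50 mm high. Loose; leave it where it stands. Origin: centre of its underside. 
- screw_jar: Small glass jar with a steel cap, 52 mm across, 62 mm high. Loose; leave it where it stands. Origin: centre of its underside. 
- glue_bottle: White plastic glue bottle, 60 mm across, 160 mm high, upright beyond the work. Loose; leave it where it stands. Origin: centre of its underside. 
- hammer: Hammer with a wooden handle, lying at the far side of the bench, roughly along world y, 260 mm long and 26 mm high, its 80 mm wide steel head at the +y end. Origin: under the middle of its length, x axis along the handle to the head. Loose; leave it where it lies.
- wrench: Steel wrench lying on the bench to the robot's right, roughly along world x, 180 mm long, 8 mm thick. Origin: under the middle of its length, x axis along it. Loose; leave it where it lies.

How it is judged:
By the outcome, as a careful person would: the job done as asked, in the order asked, and still so for the second after the job is handed in, with the robot touching nothing.
It also fails if it takes over 72 s, if anything falls off the work surface, if the arm or the gripper's body presses on something with over 40 N, if the wrist force passes 120 N, or if a joint passes its speed limit or range.

## Working session

There is one attempt and no reset: what is moved stays moved. The work goes in short steps, Python scripts to look and compute and a tool call to move; the robot and the scene stay as the last step left them, time stands still between calls to the robot, and variables do not carry over. Pictures are saved under pics/ and viewed, at most 11 in all, crops included, and the job is handed in when it is done.

Besides the shell and the picture viewer there is one more tool, called after "Emit:" as name(argument=value, ...), one argument or row to a line, values as JSON. jog_arm: Moves the arm, as the interface text tells. Scaled input: -1 to 1 covers 80 cm each way for a shift and 180 degrees each way for a turn. Its arguments: {"type":"object","properties":{"rows":{"type":"array","items":{"type":"array","items":{"type":"number"}}},"newtons":{"type":"number"}},"required":["rows"]}

```bash
ls; mkdir -p pics; python3 - <<'E'
from plant import *
import cv2
o=get_obs();print(o)
for n in("top","scene"):
    cv2.imwrite(f"pics/{n}0.png",get_image(n)[:,:,::-1]);print(n,calibration(n))
E
```

```text
pics
{'clock': 0.0, 'joint_pos': array([ 1.06779300e+00,  3.26956440e-01, -1.93582797e-01,  1.05203678e+00,
        1.40233078e-05,  1.43660931e+00]), 'qd': array([ 5.08832516e-04,  2.15478612e-03,  2.02208618e-03,  1.36462618e-03,
       -1.45585485e-03, -3.91134611e-05]), 'joint_torque': array([-3.92855941e-05, -4.43398619e+01,  2.62442708e+01,  1.55304320e-02,
       -5.95144593e-05, -4.44348771e-06]), 'tool_pos': array([0.19796976, 0.5124958 , 0.23049544]), 'eef_rot': array([-5.75952519e-01, -3.08776459e+00,  2.64746429e-03]), 'force': array([ 0.39958427,  0.26793323, -1.03363194]), 'moment': array([-0.00255281, -0.03188827,  0.01316204]), 'gripper_force': 0.0, 'grip_width': 0.08575983800041817}
top {'K': array([[519.75060804,   0.        , 322.11702365],
       [  0.        , 519.75060804, 237.97737298],
       [  0.        ,   0.        ,   1.        ]]), 'D': array([-0.12601939,  0.        ,  0.        ,  0.        ,  0.        ]), 'rvec': array([ 2.21188779, -2.17035528,  0.04882244]), 'tvec': array([-0.13844265,  0.57025934,  0.96126105])}
scene {'K': array([[593.2874829 ,   0.        , 321.1392306 ],
       [  0.        , 593.2874829 , 239.35964142],
       [  0.        ,   0.        ,   1.        ]]), 'D': array([-0.13256493,  0.        ,  0.        ,  0.        ,  0.        ]), 'rvec': array([ 1.97562028,  1.36602193, -0.60233374]), 'tvec': array([-0.1041398 , -0.3556756 ,  1.65935703])}
```

View pics/top0.png

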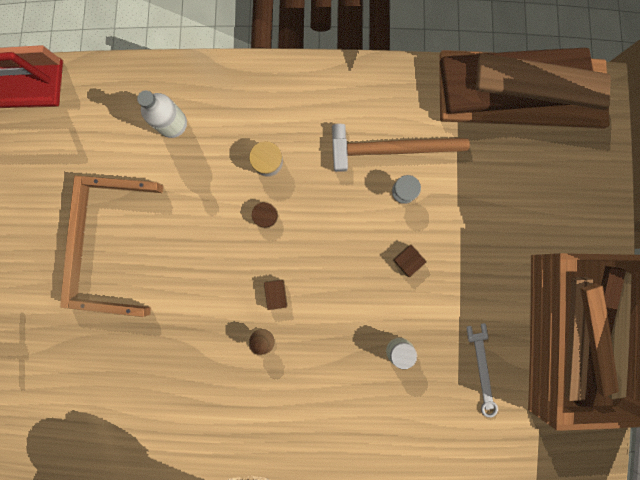

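View pics/scene0.png

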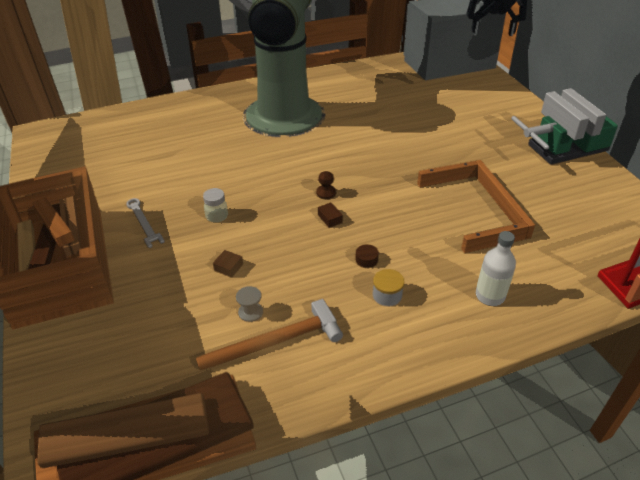

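The top view shows the bay at left (cols 65–160, rows 178–315, open to the right). The offcuts are the dowel (264,215), batten (275,294) and block (410,261). Obstacles are the tin (266,158), finial (262,342), spool (406,189), jar (403,355) and hammer head (340,147); the scene view agrees.

```bash
cat > h.py <<'E'
from plant import *
import cv2, numpy as np
def ray(n,px,z):
    c=calibration(n);R=cv2.Rodrigues(c["rvec"])[0];t=c["tvec"]
    u=cv2.undistortPoints(np.float64(px).reshape(-1,1,2),c["K"],c["D"]).reshape(-1,2)
    d=np.c_[u,np.ones(len(u))]@R; o=-R.T@t
    return (o+d*((z-o[2])/d[:,2])[:,None])[:,:2]
def offcuts(im,roi=None,v=75):
    g=im.max(2); m=(g<v).astype(np.uint8)
    m=cv2.morphologyEx(m,cv2.MORPH_OPEN,np.ones((3,3)))
    out=[]
    for c in cv2.findContours(m,cv2.RETR_EXTERNAL,cv2.CHAIN_APPROX_NONE)[0]:
        a=cv2.contourArea(c);x,y=c.reshape(-1,2).mean(0)
        if 200<a<1400 and 60<x<450 and 165<y<380:
            w=ray("top",c,0.02).astype(np.float32)
            (cx,cy),s,an=cv2.minAreaRect(w*1000)
            out.append((int(x),int(y),int(a),round(cx),round(cy),[round(q) for q in s],round(an)))
    return out
E
python3 - <<'E'
from h import *
im=cv2.imread("pics/top0.png")
for v in(60,75,90):
    print(v,*offcuts(im,v=v),sep="\n")
P=lambda p,z:(ray("top",p,z)*1000).round().tolist()
print("cam",P([[322,238]],0))
print("bay top corners (inner front L, outer; inner back..)",P([[162,187],[160,192],[88,187],[75,300],[150,308],[149,315],[84,178],[64,305]],0.04))
print("tin",P([[266,157]],.045),"spool",P([[407,188]],.05),"jar",P([[403,355]],.062),"finial",P([[262,342]],.04),"hammer head",P([[333,170],[347,170]],.026),"bottle",P([[148,99]],.16))
E
```

```text
60
75
90
(405, 259, 256, 535, -286, [34, 50], 49)
cam [[573.0, -127.0]]
bay top corners (inner front L, outer; inner back..) [[661.0, 173.0], [652.0, 176.0], [660.0, 318.0], [446.0, 335.0], [436.0, 188.0], [423.0, 190.0], [677.0, 327.0], [436.0, 357.0]]
tin [[719.0, -22.0]] spool [[665.0, -281.0]] jar [[364.0, -276.0]] finial [[380.0, -22.0]] hammer head [[700.0, -146.0], [700.0, -172.0]] bottle [[791.0, 165.0]]
```

```bash
python3 - <<'E'
import cv2
im=cv2.imread("pics/top0.png")[130:380,50:440]
cv2.imwrite("pics/crop0.png",cv2.resize(im,(780,500),interpolation=cv2.INTER_CUBIC))
E
```

```text
(no output)
```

View pics/crop0.png

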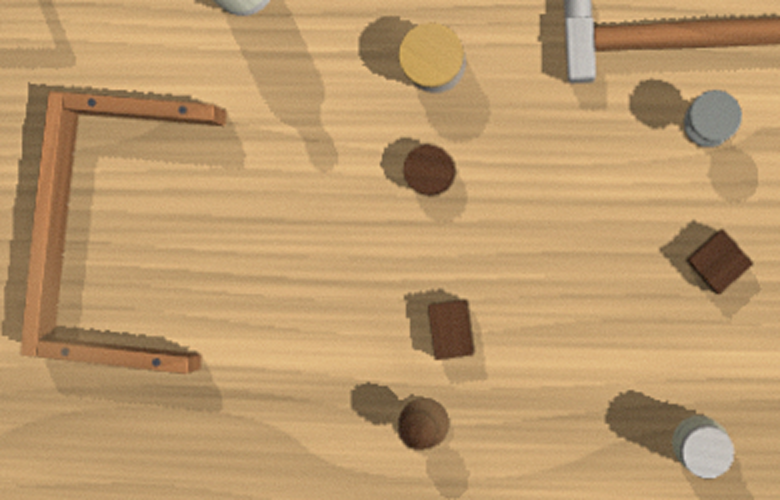

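The crop (2x, offset 50,130) gives the dowel top centre at (429,169), batten corners (428,303) to (474,354) and block centre (720,262). The bay's side wall ends are near (217,115) and (192,363).

```bash
python3 - <<'E'
from h import *
P=lambda p,z:(ray("top",np.array(p)/2+[50,130],z)*1000).round().tolist()
print("dowel",P([[429,169]],.024));print("batten",P([[428,303],[467,298],[474,354],[433,360],[450,329]],.024))
print("block",P([[721,230],[752,262],[719,293],[688,262],[720,262]],.024))
print("bay inner: leftfront,leftback,rightback,rightfront",P([[216,122],[77,112],[40,342],[190,354]],.04))
print("bay outer",P([[218,106],[50,95],[22,354],[189,373]],.04))
print("tin",P([[431,55]],.045),"finial foot", P([[423,425]],.02))
im=cv2.imread("pics/top0.png");print([im[int(y),int(x)].tolist() for x,y in[(264,215),(275,295),(410,261),(395,250),(248,212),(262,342)]])
E
```

```text
dowel [[614.0, -19.0]]
batten [[489.0, -21.0], [495.0, -58.0], [443.0, -65.0], [437.0, -27.0], [466.0, -42.0]]
block [[562.0, -292.0], [533.0, -322.0], [504.0, -291.0], [532.0, -262.0], [532.0, -292.0]]
bay inner: leftfront,leftback,rightback,rightfront [[654.0, 180.0], [662.0, 317.0], [444.0, 345.0], [437.0, 198.0]]
bay outer [[669.0, 179.0], [678.0, 346.0], [432.0, 363.0], [420.0, 198.0]]
tin [[718.0, -21.0]] finial foot [[376.0, -19.0]]
[[41, 60, 94], [40, 58, 90], [40, 55, 83], [67, 97, 115], [76, 106, 130], [53, 74, 102]]
```

Emit:
jog_arm(
  rows=[
    [0,0,0.037,0,0,0.014,1],
    [0,0,0.037,0,0,0.014,1],
    [0,0,0.037,0,0,0.014,1],
    [0,0,0.037,0,0,0.014,1],
    [0,0,0.037,0,0,0.014,1],
  ],
  newtons=20,
)

```text
clock: 0.52
tool_pos: [0.1981, 0.5127, 0.1744]
eef_rot: [-1.445, -2.79, 0.001]
force: [0.2, 0.6, -0.2]
grip_width: 0.0256
gripper_force: 0.0
```

Emit:
jog_arm(
  rows=[
    [0,0,0.037,0,0,0.014,1],
    [0,0,0.037,0,0,0.014,1],
    [0,0,0.037,0,0,0.014,1],
    [0,0,0.037,0,0,0.014,1],
    [0,0,0.037,0,0,0.014,1],
  ],
)

```text
clock: 0.93
tool_pos: [0.1981, 0.5127, 0.1183]
eef_rot: [2.183, 2.259, -0.001]
force: [-0.2, -0.3, -0.1]
grip_width: 0.0
gripper_force: 0.0
```

Emit:
jog_arm(
  rows=[
    [0,0,0.037,0,0,0,1],
    [0,0,0,0,0,0,1],
  ],
)

```text
clock: 1.1
tool_pos: [0.1978, 0.5121, 0.1181]
eef_rot: [2.306, 2.132, -0.004]
force: [-0.1, -0.3, 0.6]
grip_width: -0.0
gripper_force: 0.0
```

Emit:
jog_arm(
  rows=[
    [0,0,0,-0.037,0.0194,0,1],
    [0,0,0,-0.037,0.0194,0,1],
    [0,0,0,-0.037,0.0194,0,1],
    [0,0,0,-0.037,0.0194,0,1],
    [0,0,0,-0.037,0.0194,0,1],
  ],
)

```text
clock: 1.52
tool_pos: [0.2647, 0.3583, 0.1195]
eef_rot: [2.3, 2.139, 0.001]
force: [0.5, 0.1, 0.3]
grip_width: -0.0
gripper_force: 0.0
```

Emit:
jog_arm(
  rows=[
    [0,0,0,-0.037,0.0194,0,1],
    [0,0,0,-0.037,0.0194,0,1],
    [0,0,0,-0.037,0.0194,0,1],
    [0,0,0,-0.037,0.0194,0,1],
    [0,0,0,-0.037,0.0194,0,1],
  ],
)

```text
clock: 1.93
tool_pos: [0.331, 0.2047, 0.1197]
eef_rot: [2.301, 2.139, 0.002]
force: [1.4, 1.2, 0.3]
grip_width: 0.0001
gripper_force: 0.0
```

Emit:
jog_arm(
  rows=[
    [0,0,0,-0.037,0.0194,0,1],
    [0,0,0,-0.037,0.0194,0,1],
    [0,0,0,-0.037,0.0194,0,1],
    [0,0,0,-0.037,0.0194,0,1],
    [0,0,0,-0.037,0.0194,0,1],
  ],
)

```text
clock: 2.35
tool_pos: [0.3971, 0.0509, 0.1198]
eef_rot: [2.301, 2.138, 0.001]
force: [1.3, 1.4, -0.1]
grip_width: -0.0001
gripper_force: 0.0
```

Emit:
jog_arm(
  rows=[
    [0,0,0,-0.037,0.0194,0,1],
    [0,0,0,-0.037,0.0194,0,1],
    [0,0,0,-0.037,0.0194,0,1],
    [0,0,0,-0.037,0.0194,0,1],
    [0,0,0,-0.037,0.0194,0,1],
  ],
)

```text
clock: 2.77
tool_pos: [0.463, -0.1028, 0.1196]
eef_rot: [2.301, 2.138, 0.001]
force: [0.8, -0.5, 0.7]
grip_width: -0.0003
gripper_force: 0.0
```

Emit:
jog_arm(
  rows=[
    [0,0,0,0,0,0,1],
    [0,0,0,0,0,0,1],
  ],
)

```text
clock: 2.93
tool_pos: [0.4632, -0.1025, 0.1194]
eef_rot: [2.305, 2.134, 0.001]
force: [-0.5, 0.3, -0.3]
grip_width: 0.0
gripper_force: 0.0
```

Emit:
jog_arm(
  rows=[
    [0,0,0,0,0,0.028,1],
    [0,0,0,0,0,0.028,1],
    [0,0,0,0,0,0.028,1],
    [0,0,0,0,0,0.028,1],
    [0,0,0,0,0,0.027,1],
  ],
)

```text
clock: 3.35
tool_pos: [0.4617, -0.0995, 0.0073]
eef_rot: [-2.3, -2.139, -0.0]
force: [-0.9, 0.1, 0.4]
grip_width: -0.0001
gripper_force: 0.0
```

Emit:
jog_arm(
  rows=[
    [0,0,0,0.012,0,0,1],
    [0,0,0,0.012,0,0,1],
    [0,0,0,0.012,0,0,1],
    [0,0,0,0.012,0,0,1],
    [0,0,0,0.012,0,0,1],
  ],
)

```text
clock: 3.77
tool_pos: [0.4671, -0.0518, 0.0094]
eef_rot: [2.302, 2.135, 0.002]
force: [0.1, -0.9, 0.0]
grip_width: -0.0001
gripper_force: 0.1
```

Emit:
jog_arm(
  rows=[
    [0,0,0,0.015,0,0,1],
    [0,0,0,0.015,0,0,1],
    [0,0,0,0.015,0,0,1],
    [0,0,0,0.015,0,0,1],
    [0,0,0,0.015,0,0,1],
  ],
)

```text
clock: 4.18
tool_pos: [0.4714, 0.008, 0.0091]
eef_rot: [2.303, 2.135, 0.002]
force: [0.4, 0.3, 0.7]
grip_width: -0.0
gripper_force: 0.1
```

```bash
python3 - <<'E'
from h import *
o=get_obs();print(o["tool_pos"],o["force"])
im=get_image("top")[:,:,::-1];cv2.imwrite("pics/top1.png",im)
cv2.imwrite("pics/crop1.png",cv2.resize(im[130:380,50:440],(780,500),interpolation=cv2.INTER_CUBIC))
E
```

```text
[0.47143384 0.00804275 0.00912928] [0.37260649 0.28152127 0.71557056]
```

View pics/crop1.png

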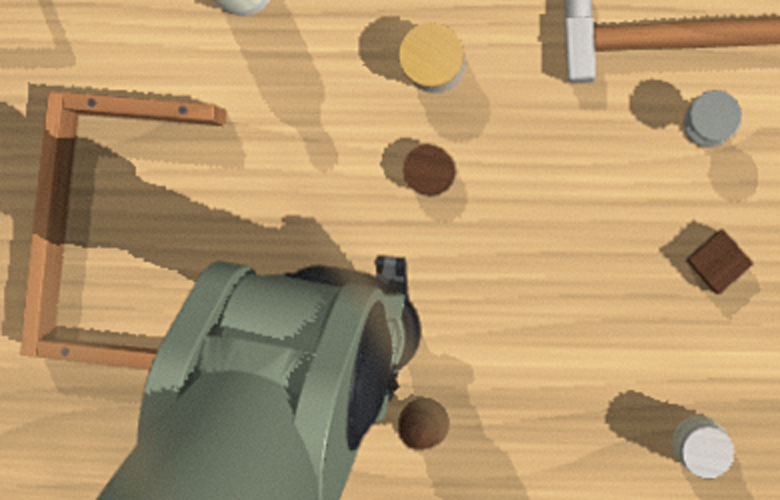

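The arm hides the batten in the top view; everything else is unmoved. I'll try the wrist view.

```bash
python3 - <<'E'
from h import *
a=get_image("scene")[120:320,280:580,::-1];b=get_image("wrist")[:,:,::-1]
a=cv2.resize(a,(400,267));b=cv2.resize(b,(400,300))
cv2.imwrite("pics/w1.png",cv2.hconcat([cv2.copyMakeBorder(a,0,33,0,0,0),b]))
E
```

```text
(no output)
```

View pics/w1.png

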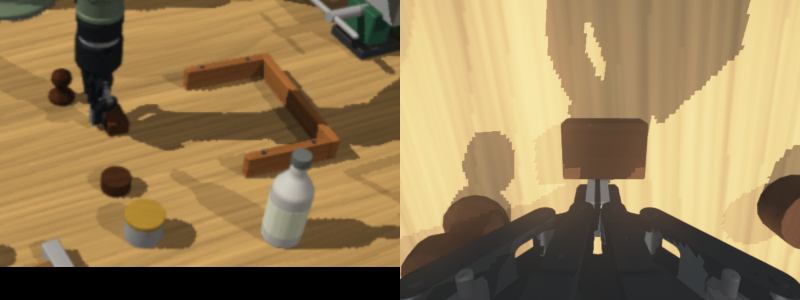

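The wrist view shows the batten square against the fingertips (cols 562–648, finger centre 600). I'll carry on pushing.

Emit:
jog_arm(
  rows=[
    [0,0,0,0.015,0,0,1],
    [0,0,0,0.015,0,0,1],
    [0,0,0,0.015,0,0,1],
    [0,0,0,0.015,0,0,1],
    [0,0,0,0.015,0,0,1],
  ],
)

```text
clock: 4.75
tool_pos: [0.4757, 0.0665, 0.0085]
eef_rot: [2.305, 2.133, 0.0]
force: [0.5, -0.4, 0.2]
grip_width: 0.0002
gripper_force: 0.1
```

Emit:
jog_arm(
  rows=[
    [0,0,0,0.015,0,0,1],
    [0,0,0,0.015,0,0,1],
    [0,0,0,0.015,0,0,1],
    [0,0,0,0.015,0,0,1],
    [0,0,0,0.015,0,0,1],
  ],
)

```text
clock: 5.17
tool_pos: [0.4801, 0.1272, 0.0082]
eef_rot: [2.305, 2.134, 0.0]
force: [-0.5, -0.4, -0.7]
grip_width: -0.0
gripper_force: 0.2
```

```bash
python3 - <<'E'
from h import *
b=get_image("wrist")[:,:,::-1]
cv2.imwrite("pics/w2.png",cv2.resize(b,(400,300)))
E
```

```text
(no output)
```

View pics/w2.png

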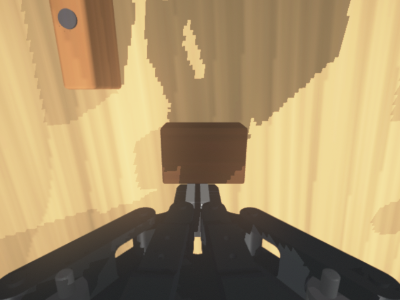

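The batten is still square and clears the bay's wall on the left. I'll finish this push, then retreat and lift.

Emit:
jog_arm(
  rows=[
    [0,0,0,0.015,0,0,1],
    [0,0,0,0.015,0,0,1],
    [0,0,0,0.015,0,0,1],
    [0,0,0,0.015,0,0,1],
    [0,0,0,0.015,0,0,1],
  ],
)

```text
clock: 5.63
tool_pos: [0.4845, 0.1875, 0.008]
eef_rot: [-2.305, -2.135, -0.0]
force: [0.9, -0.2, 0.2]
grip_width: 0.0001
gripper_force: 0.1
```

Emit:
jog_arm(
  rows=[
    [0,0,0,0.015,0,0,1],
    [0,0,0,0.015,0,0,1],
    [0,0,0,0.015,0,0,1],
    [0,0,0,0.015,0,0,1],
    [0,0,0,0.01,0,0,1],
  ],
)

```text
clock: 6.05
tool_pos: [0.4889, 0.2436, 0.0081]
eef_rot: [-2.304, -2.136, -0.001]
force: [-0.3, -1.0, 1.0]
grip_width: -0.0001
gripper_force: 0.2
```

Emit:
jog_arm(
  rows=[
    [0,0,0,-0.01,0,0,1],
    [0,0,0,-0.02,0,0,1],
    [0,0,0,0,0,-0.035,1],
    [0,0,0,0,0,-0.04,1],
    [0,0,0,0,0,-0.04,1],
  ],
)

```text
clock: 6.47
tool_pos: [0.4858, 0.2168, 0.1004]
eef_rot: [-2.306, -2.133, 0.004]
force: [0.9, 1.3, -0.5]
grip_width: -0.0003
gripper_force: 0.0
```

Emit:
jog_arm(
  rows=[
    [0,0,0,-0.0357,0.0185,0,1],
    [0,0,0,-0.0357,0.0185,0,1],
    [0,0,0,-0.0357,0.0185,0,1],
    [0,0,0,-0.0357,0.0185,0,1],
    [0,0,0,-0.0357,0.0185,0,1],
  ],
)

```text
clock: 6.88
tool_pos: [0.5499, 0.068, 0.1002]
eef_rot: [2.305, 2.134, -0.0]
force: [0.6, 1.0, -0.3]
grip_width: -0.0001
gripper_force: 0.0
```

Emit:
jog_arm(
  rows=[
    [0,0,0,-0.0357,0.0185,0,1],
    [0,0,0,-0.0357,0.0185,0,1],
    [0,0,0,-0.0357,0.0185,0,1],
    [0,0,0,-0.0357,0.0185,0,1],
    [0,0,0,-0.0357,0.0185,0,1],
  ],
)

```text
clock: 7.3
tool_pos: [0.6125, -0.0803, 0.1]
eef_rot: [-2.306, -2.133, 0.001]
force: [-0.0, 1.0, 0.6]
grip_width: -0.0002
gripper_force: 0.0
```

Emit:
jog_arm(
  rows=[
    [0,0,-0.0156,0,0,0,1],
    [0,0,0,0,0,0,1],
  ],
)

```text
clock: 7.47
tool_pos: [0.6127, -0.0806, 0.0998]
eef_rot: [2.255, 2.187, -0.0]
force: [0.1, -0.3, -0.4]
grip_width: -0.0002
gripper_force: 0.0
```

```bash
python3 - <<'E'
from h import *
o=get_obs();print(o["tool_pos"],o["eef_rot"])
im=get_image("top")[:,:,::-1];w=get_image("wrist")[:,:,::-1]
cv2.imwrite("pics/c3.png",cv2.hconcat([cv2.resize(im[130:380,50:350],(400,333)),cv2.copyMakeBorder(cv2.resize(w,(400,300)),0,33,0,0,0)]))
E
```

```text
[ 0.61268135 -0.08064241  0.09976026] [ 2.25519415e+00  2.18712679e+00 -4.43538783e-04]
```

View pics/c3.png

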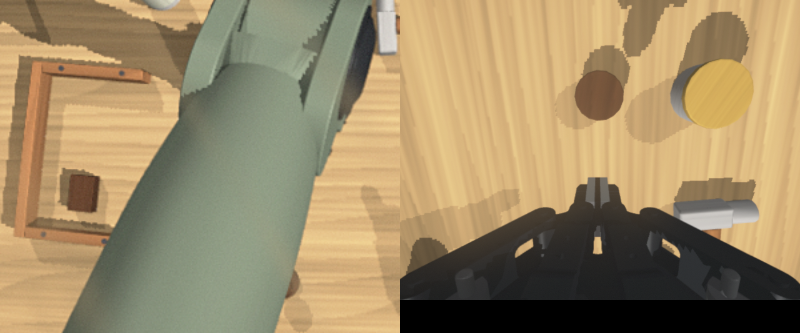

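The batten is fully inside the bay. In the wrist view the dowel (col 599) lines up with the finger centre (598).

Emit:
jog_arm(
  rows=[
    [0,0,0,0,0,0.023,1],
    [0,0,0,0,0,0.023,1],
    [0,0,0,0,0,0.023,1],
    [0,0,0,0,0,0.023,1],
    [0,0,0,0,0,0.023,1],
  ],
)

```text
clock: 7.98
tool_pos: [0.6119, -0.0767, 0.0074]
eef_rot: [-2.251, -2.191, 0.0]
force: [-0.0, -0.3, 0.7]
grip_width: -0.0
gripper_force: 0.0
```

Emit:
jog_arm(
  rows=[
    [0,0,0,0.012,0,0,1],
    [0,0,0,0.012,0,0,1],
    [0,0,0,0.012,0,0,1],
    [0,0,0,0.012,0,0,1],
    [0,0,0,0.012,0,0,1],
  ],
)

```text
clock: 8.4
tool_pos: [0.6149, -0.0285, 0.0095]
eef_rot: [2.25, 2.19, 0.002]
force: [0.4, -0.1, 0.3]
grip_width: 0.0002
gripper_force: 0.1
```

Emit:
jog_arm(
  rows=[
    [0,0,0,0.012,0,0,1],
    [0,0,0,0.012,0,0,1],
    [0,0,0,0.012,0,0,1],
    [0,0,0,0.012,0,0,1],
    [0,0,0,0.012,0,0,1],
  ],
)

```text
clock: 8.82
tool_pos: [0.6153, 0.0189, 0.0082]
eef_rot: [2.252, 2.19, 0.0]
force: [0.4, 0.1, 0.6]
grip_width: -0.0003
gripper_force: 0.1
```

```bash
cat >> h.py <<'E'
def wcen(v=100):
    "centre (image px, world mm) of the dark offcut ahead of the tips in the wrist view"
    w=get_image("wrist"); m=((w[:,:,0]<v)&(w[:,:,0].astype(int)>w[:,:,2]*1.35)).astype(np.uint8)
    m=cv2.morphologyEx(m,cv2.MORPH_OPEN,np.ones((5,5)));m[300:]=0
    for c in cv2.findContours(m,cv2.RETR_EXTERNAL,cv2.CHAIN_APPROX_NONE)[0]:
        if cv2.contourArea(c)>1500:
            p,s,a=cv2.minAreaRect(c);print(np.round(p),np.round(s),round(a),ray("wrist",p,.024)*1000)
    cv2.imwrite("pics/wlast.png",w[:,:,::-1])
E
python3 -c "
from h import *
print(get_obs()['tool_pos']);wcen()"
```

```text
[0.61530924 0.0189047  0.0081707 ]
[319. 233.] [ 77. 131.] 11 [[616.6285221   56.81960368]]
```

Emit:
jog_arm(
  rows=[
    [0,0,0,0.013,0,0,1],
    [0,0,0,0.013,0,0,1],
    [0,0,0,0.013,0,0,1],
    [0,0,0,0.013,0,0,1],
    [0,0,0,0.013,0,0,1],
  ],
)

```text
clock: 9.28
tool_pos: [0.6167, 0.071, 0.008]
eef_rot: [-2.252, -2.191, 0.0]
force: [-0.1, 0.9, 0.4]
grip_width: -0.0001
gripper_force: 0.0
```

Emit:
jog_arm(
  rows=[
    [0,0,0,0.013,0,0,1],
    [0,0,0,0.013,0,0,1],
    [0,0,0,0.013,0,0,1],
    [0,0,0,0.013,0,0,1],
    [0,0,0,0.013,0,0,1],
  ],
)

```text
clock: 9.7
tool_pos: [0.6182, 0.123, 0.0081]
eef_rot: [-2.252, -2.191, 0.0]
force: [0.4, -0.7, -0.1]
grip_width: 0.0001
gripper_force: 0.0
```

```bash
python3 -c "
from h import *
print(get_obs()['tool_pos']);wcen()"
```

```text
[0.61815939 0.12299077 0.00806206]
[322. 234.] [ 82. 131.] 14 [[620.4314931  160.87522432]]
[430.  73.] [ 35. 150.] 6 [[657.07665698 214.60842776]]
```

Emit:
jog_arm(
  rows=[
    [0,0,0,0.014,0,0,1],
    [0,0,0,0.014,0,0,1],
    [0,0,0,0.014,0,0,1],
    [0,0,0,0.014,0,0,1],
    [0,0,0,0.014,0,0,1],
  ],
)

```text
clock: 10.17
tool_pos: [0.6197, 0.1791, 0.0081]
eef_rot: [2.252, 2.191, 0.0]
force: [0.5, 0.1, 0.1]
grip_width: 0.0002
gripper_force: 0.1
```

Emit:
jog_arm(
  rows=[
    [0,0,0,0.014,0,0,1],
    [0,0,0,0.014,0,0,1],
    [0,0,0,0.014,0,0,1],
    [0,0,0,0.014,0,0,1],
    [0,0,0,0.01,0,0,1],
  ],
)

```text
clock: 10.58
tool_pos: [0.6211, 0.2322, 0.0081]
eef_rot: [-2.251, -2.191, -0.0]
force: [-0.4, 0.1, 0.4]
grip_width: 0.0001
gripper_force: 0.1
```

```bash
python3 -c "
from h import *
print(get_obs()['tool_pos']);wcen()"
```

```text
[0.62114072 0.23223364 0.00809411]
[ 54. 207.] [113.  67.] 59 [[526.70426039 281.80374936]]
[330. 236.] [ 98. 124.] 24 [[626.74746406 268.48646333]]
[380. 111.] [149. 201.] 8 [[643.97068168 311.8918038 ]]
```

Emit:
jog_arm(
  rows=[
    [0,0,0,-0.01,0,0,1],
    [0,0,0,-0.025,0,0,1],
    [0,0,0,0,0,-0.035,1],
    [0,0,0,0,0,-0.04,1],
    [0,0,0,0,0,-0.04,1],
  ],
)

```text
clock: 11.05
tool_pos: [0.6194, 0.2007, 0.1001]
eef_rot: [-2.253, -2.188, 0.004]
force: [0.4, -0.1, 0.3]
grip_width: -0.0005
gripper_force: 0.0
```

Emit:
jog_arm(
  rows=[
    [0,0,0,-0.0415,-0.0059,0,1],
    [0,0,0,-0.0415,-0.0059,0,1],
    [0,0,0,-0.0415,-0.0059,0,1],
    [0,0,0,-0.0415,-0.0059,0,1],
    [0,0,0,-0.0415,-0.0059,0,1],
  ],
)

```text
clock: 11.47
tool_pos: [0.5914, 0.0348, 0.1002]
eef_rot: [2.253, 2.189, -0.001]
force: [0.2, -0.4, -0.1]
grip_width: 0.0001
gripper_force: 0.0
```

Emit:
jog_arm(
  rows=[
    [0,0,0,-0.0415,-0.0059,0,1],
    [0,0,0,-0.0415,-0.0059,0,1],
    [0,0,0,-0.0415,-0.0059,0,1],
    [0,0,0,-0.0415,-0.0059,0,1],
    [0,0,0,-0.0415,-0.0059,0,1],
  ],
)

```text
clock: 11.88
tool_pos: [0.5628, -0.1305, 0.1002]
eef_rot: [2.253, 2.189, -0.001]
force: [1.3, -0.1, -0.7]
grip_width: -0.0001
gripper_force: 0.0
```

Emit:
jog_arm(
  rows=[
    [0,0,0,-0.0415,-0.0059,0,1],
    [0,0,0,-0.0415,-0.0059,0,1],
    [0,0,0,-0.0415,-0.0059,0,1],
    [0,0,0,-0.0415,-0.0059,0,1],
    [0,0,0,-0.0415,-0.0059,0,1],
  ],
)

```text
clock: 12.3
tool_pos: [0.5343, -0.2957, 0.1001]
eef_rot: [-2.253, -2.189, 0.001]
force: [0.4, -0.2, -0.6]
grip_width: 0.0
gripper_force: 0.0
```

Emit:
jog_arm(
  rows=[
    [0,0,0,-0.0415,-0.0059,0,1],
    [0,0,0,-0.0415,-0.0059,0,1],
    [0,0,0,0,0,0,1],
    [0,0,0,0,0,0,1],
  ],
)

```text
clock: 12.63
tool_pos: [0.523, -0.3619, 0.0999]
eef_rot: [-2.257, -2.185, 0.0]
force: [-0.3, 0.7, 0.8]
grip_width: 0.0001
gripper_force: 0.0
```

```bash
python3 - <<'E'
from h import *
o=get_obs();print(o["tool_pos"],o["eef_rot"]);wcen()
im=get_image("top")[:,:,::-1];w=cv2.imread("pics/wlast.png")
cv2.imwrite("pics/c4.png",cv2.hconcat([cv2.resize(im[130:380,50:350],(400,333)),cv2.copyMakeBorder(cv2.resize(w,(400,300)),0,33,0,0,0)]))
E
```

```text
[ 0.52297059 -0.36188952  0.09985077] [-2.25685900e+00 -2.18534980e+00  3.79198318e-04]
```

View pics/c4.png

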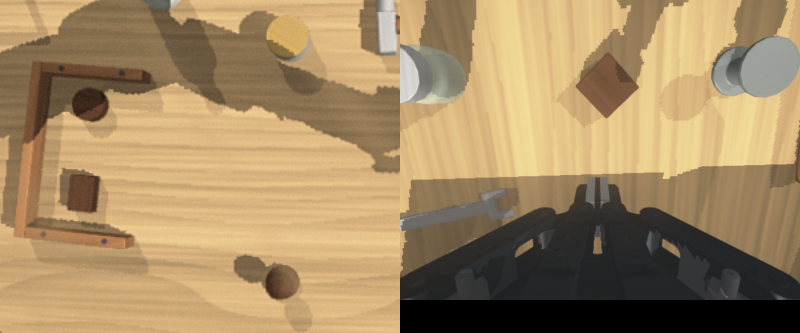

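Both offcuts are inside. The block sits as a diamond with its near corner at (608,117) and the finger centre at 598. I'll first nudge its +x corner to square it up, then push it face-on.

Emit:
jog_arm(
  rows=[
    [0,0,0,0,0.025,0.019,1],
    [0,0,0,0,0.024,0.024,1],
    [0,0,0,0,0,0.024,1],
    [0,0,0,0,0,0.024,1],
    [0,0,0,0,0,0.024,1],
  ],
)

```text
clock: 13.15
tool_pos: [0.5642, -0.3584, 0.0072]
eef_rot: [-2.249, -2.193, 0.0]
force: [-0.0, -0.8, -0.3]
grip_width: 0.0001
gripper_force: 0.0
```

Emit:
jog_arm(
  rows=[
    [0,0,0,0.014,0,0,1],
    [0,0,0,0.014,0,0,1],
    [0,0,0,0.014,0,0,1],
    [0,0,0,0.014,0,0,1],
    [0,0,0,0.01,0,0,1],
  ],
)

```text
clock: 13.57
tool_pos: [0.5661, -0.3058, 0.0097]
eef_rot: [2.249, 2.191, 0.001]
force: [0.2, 0.0, -1.0]
grip_width: -0.0003
gripper_force: 0.1
```

Emit:
jog_arm(
  rows=[
    [0,0,0,0.01,0,0,1],
    [0,0,0,0.01,0,0,1],
    [0,0,0,0.008,0,0,1],
    [0,0,0,0,0,0,1],
  ],
)

```text
clock: 13.9
tool_pos: [0.5659, -0.2837, 0.0083]
eef_rot: [-2.25, -2.192, -0.001]
force: [-0.4, -0.9, 0.1]
grip_width: 0.0003
gripper_force: 0.0
```

```bash
python3 - <<'E'
from h import *
o=get_obs();print(o["tool_pos"]);wcen()
w=cv2.imread("pics/wlast.png");cv2.imwrite("pics/w5.png",cv2.resize(w,(480,360)))
E
```

```text
[ 0.56591038 -0.28370185  0.00829497]
[245. 257.] [92. 25.] 15 [[ 538.93011959 -257.07074603]]
```

View pics/w5.png

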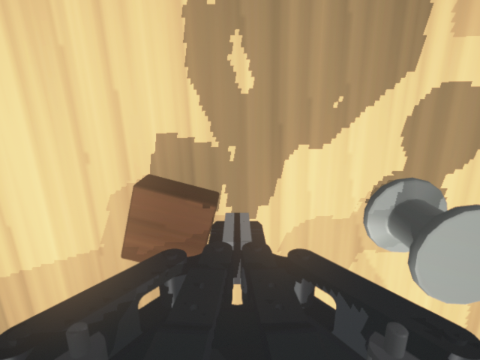

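```bash
python3 - <<'E'
from h import *
print(ray("wrist",np.array([[135,188],[218,207],[205,268],[122,258],[170,231]])*4/3,.024)*1000)
E
```

```text
[[ 514.7086382  -253.86793915]
 [ 555.94084594 -265.25121439]
 [ 547.10311039 -301.00109417]
 [ 502.42121939 -293.43336886]
 [ 529.97701495 -278.10248857]]
```

Emit:
jog_arm(
  rows=[
    [0,0,0,-0.02,0,0,1],
    [0,0,0,-0.03,0,0,1],
    [0,0,0,-0.04,0,0,1],
    [0,0,0,0,0,0,1],
  ],
)

```text
clock: 14.28
tool_pos: [0.5641, -0.3651, 0.0088]
eef_rot: [2.254, 2.18, -0.003]
force: [0.2, -0.7, 0.1]
grip_width: -0.0001
gripper_force: 0.0
```

Emit:
jog_arm(
  rows=[
    [0,0,0.0056,0,-0.024,0,1],
    [0,0,0,0,-0.024,0,1],
    [0,0,0,0.02,0,0,1],
    [0,0,0,0.015,0,0,1],
    [0,0,0,0.012,0,0,1],
  ],
)

```text
clock: 14.7
tool_pos: [0.5272, -0.3179, 0.0081]
eef_rot: [2.272, 2.17, 0.0]
force: [0.9, 0.3, -0.5]
grip_width: 0.0002
gripper_force: 0.0
```

Emit:
jog_arm(
  rows=[
    [0,0,0,0.012,0,0,1],
    [0,0,0,0.012,0,0,1],
    [0,0,0,0.012,0,0,1],
    [0,0,0,0.012,0,0,1],
    [0,0,0,0.012,0,0,1],
  ],
)

```text
clock: 15.12
tool_pos: [0.5297, -0.2692, 0.0081]
eef_rot: [2.27, 2.171, -0.0]
force: [0.8, -1.0, 0.3]
grip_width: 0.0002
gripper_force: 0.1
```

```bash
python3 - <<'E'
from h import *
o=get_obs();print(o["tool_pos"]);wcen()
w=cv2.imread("pics/wlast.png");cv2.imwrite("pics/w6.png",cv2.resize(w,(480,360)))
E
```

```text
[ 0.52974276 -0.26921319  0.00814518]
[300. 235.] [118. 109.] 90 [[ 524.10125248 -231.44388747]]
```

View pics/w6.png

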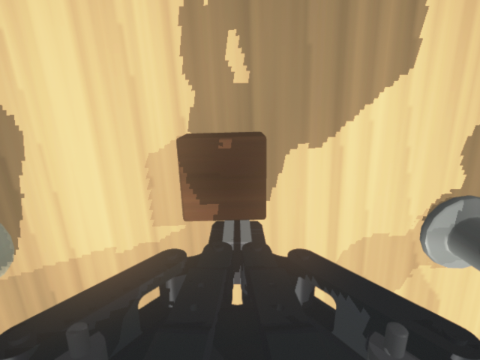

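The block is now square to the fingers but about 8 mm to the left of their centre (col 222 against 238). I'll recentre behind it and aim slightly more to the right.

Emit:
jog_arm(
  rows=[
    [0,0,0,-0.02,0,0,1],
    [0,0,0.0083,0,-0.013,0,1],
    [0,0,0,0,0,0,1],
    [0,0,0,0.012,0,0,1],
    [0,0,0,0.012,0,0,1],
  ],
)

```text
clock: 15.58
tool_pos: [0.5198, -0.2666, 0.0081]
eef_rot: [2.3, 2.14, 0.001]
force: [-0.5, 0.6, 0.4]
grip_width: 0.0001
gripper_force: 0.2
```

Emit:
jog_arm(
  rows=[
    [0,0,0,0.014,0,0,1],
    [0,0,0,0.014,0,0,1],
    [0,0,0,0.014,0,0,1],
    [0,0,0,0.014,0,0,1],
    [0,0,0,0.014,0,0,1],
  ],
)

```text
clock: 16.0
tool_pos: [0.5237, -0.2091, 0.0081]
eef_rot: [-2.298, -2.142, -0.0]
force: [0.0, -0.2, 0.3]
grip_width: -0.0003
gripper_force: 0.1
```

Emit:
jog_arm(
  rows=[
    [0,0,0,0.014,0,0,1],
    [0,0,0,0.014,0,0,1],
    [0,0,0,0.014,0,0,1],
    [0,0,0,0.014,0,0,1],
    [0,0,0,0.014,0,0,1],
  ],
)

```text
clock: 16.42
tool_pos: [0.5277, -0.1538, 0.0081]
eef_rot: [2.299, 2.141, 0.0]
force: [-0.2, 0.5, -0.6]
grip_width: 0.0004
gripper_force: 0.1
```

```bash
python3 -c "
from h import *
print(get_obs()['tool_pos']);wcen()"
```

```text
[ 0.5276762  -0.1538182   0.00811995]
[325. 236.] [117. 116.] 90 [[ 532.50679451 -116.75306946]]
```

Emit:
jog_arm(
  rows=[
    [0,0,0,0.015,0,0,1],
    [0,0,0,0.015,0,0,1],
    [0,0,0,0.015,0,0,1],
    [0,0,0,0.015,0,0,1],
    [0,0,0,0.015,0,0,1],
  ],
)

```text
clock: 16.88
tool_pos: [0.5319, -0.0938, 0.0081]
eef_rot: [-2.299, -2.141, 0.0]
force: [-0.4, 0.3, 0.7]
grip_width: -0.0
gripper_force: 0.1
```

Emit:
jog_arm(
  rows=[
    [0,0,0,0.015,0,0,1],
    [0,0,0,0.015,0,0,1],
    [0,0,0,0.015,0,0,1],
    [0,0,0,0.015,0,0,1],
    [0,0,0,0.015,0,0,1],
  ],
)

```text
clock: 17.3
tool_pos: [0.5362, -0.0339, 0.0081]
eef_rot: [-2.299, -2.141, 0.0]
force: [-0.3, 0.5, 0.1]
grip_width: -0.0001
gripper_force: 0.1
```

Emit:
jog_arm(
  rows=[
    [0,0,0,0.015,0,0,1],
    [0,0,0,0.015,0,0,1],
    [0,0,0,0.015,0,0,1],
    [0,0,0,0.015,0,0,1],
    [0,0,0,0.015,0,0,1],
  ],
)

```text
clock: 17.72
tool_pos: [0.5405, 0.0258, 0.0081]
eef_rot: [2.299, 2.141, 0.0]
force: [0.9, -0.8, -0.4]
grip_width: -0.0002
gripper_force: 0.1
```

```bash
python3 -c "
from h import *
print(get_obs()['tool_pos']);wcen()"
```

```text
[0.54049835 0.02581948 0.00809482]
[326. 236.] [117. 115.] 90 [[545.75490079  62.75492973]]
```

Emit:
jog_arm(
  rows=[
    [0,0,0,0.015,0,0,1],
    [0,0,0,0.015,0,0,1],
    [0,0,0,0.015,0,0,1],
    [0,0,0,0.015,0,0,1],
    [0,0,0,0.015,0,0,1],
  ],
)

```text
clock: 18.18
tool_pos: [0.5447, 0.0857, 0.0081]
eef_rot: [-2.299, -2.141, 0.0]
force: [0.2, -0.2, 0.2]
grip_width: -0.0002
gripper_force: 0.1
```

Emit:
jog_arm(
  rows=[
    [0,0,0,0.015,0,0,1],
    [0,0,0,0.015,0,0,1],
    [0,0,0,0.015,0,0,1],
    [0,0,0,0.015,0,0,1],
    [0,0,0,0.015,0,0,1],
  ],
)

```text
clock: 18.6
tool_pos: [0.549, 0.1456, 0.0081]
eef_rot: [2.299, 2.141, -0.0]
force: [0.1, -0.2, -0.4]
grip_width: 0.0001
gripper_force: 0.1
```

```bash
python3 -c "
from h import *
print(get_obs()['tool_pos']);wcen()"
```

```text
[0.54901534 0.14555683 0.00805963]
[326. 236.] [117. 115.] 90 [[554.52365066 182.51714099]]
[490.  22.] [ 44. 111.] 90 [[610.56673817 248.64593449]]
```

Emit:
jog_arm(
  rows=[
    [0,0,0,0.015,0,0,1],
    [0,0,0,0.015,0,0,1],
    [0,0,0,0.015,0,0,1],
    [0,0,0,0.015,0,0,1],
    [0,0,0,0.015,0,0,1],
  ],
)

```text
clock: 19.07
tool_pos: [0.5533, 0.2054, 0.0081]
eef_rot: [-2.299, -2.141, -0.0]
force: [0.0, 0.2, -0.4]
grip_width: 0.0005
gripper_force: 0.1
```

Emit:
jog_arm(
  rows=[
    [0,0,0,0.013,0,0,1],
    [0,0,0,0.013,0,0,1],
    [0,0,0,0.01,0,0,1],
    [0,0,0,-0.01,0,0,1],
    [0,0,0,-0.025,0,0,1],
  ],
)

```text
clock: 19.48
tool_pos: [0.5536, 0.2069, 0.0081]
eef_rot: [2.295, 2.145, 0.002]
force: [0.0, -1.3, -0.1]
grip_width: -0.0001
gripper_force: 0.0
```

Emit:
jog_arm(
  rows=[
    [0,0,0,0,0,-0.035,1],
    [0,0,0,0,0,-0.04,1],
    [0,0,0,0,0,-0.04,1],
    [0,0,0,-0.035,0,0,1],
    [0,0,0,-0.04,0,0,1],
  ],
)

```text
clock: 19.9
tool_pos: [0.5511, 0.1455, 0.1027]
eef_rot: [2.294, 2.142, 0.007]
force: [0.3, -0.4, -0.1]
grip_width: -0.0001
gripper_force: 0.0
```

Emit:
jog_arm(
  rows=[
    [0,0,0,-0.04,0,0,1],
    [0,0,0,-0.04,0,0,1],
    [0,0,0,-0.04,0,0,1],
    [0,0,0,-0.04,0,0,1],
    [0,0,0,-0.04,0,0,1],
  ],
)

```text
clock: 20.32
tool_pos: [0.537, -0.0165, 0.1002]
eef_rot: [2.3, 2.14, -0.0]
force: [0.2, -0.6, -0.8]
grip_width: 0.0
gripper_force: 0.0
```

Emit:
jog_arm(
  rows=[
    [0,0,0,-0.04,0,0,1],
    [0,0,0,-0.04,0,0,1],
    [0,0,0,-0.03,0,0,1],
    [0,0,0,0,0,0,1],
    [0,0,0,0,0,0,1],
  ],
)

```text
clock: 20.73
tool_pos: [0.5309, -0.1038, 0.1001]
eef_rot: [-2.303, -2.137, -0.0]
force: [0.2, 0.2, 0.4]
grip_width: -0.0002
gripper_force: 0.0
```

```bash
python3 - <<'E'
from h import *
im=get_image("top")[:,:,::-1];cv2.imwrite("pics/top9.png",im)
cv2.imwrite("pics/c9.png",cv2.resize(im[130:380,50:440],(780,500),interpolation=cv2.INTER_CUBIC))
E
```

```text
(no output)
```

View pics/c9.png

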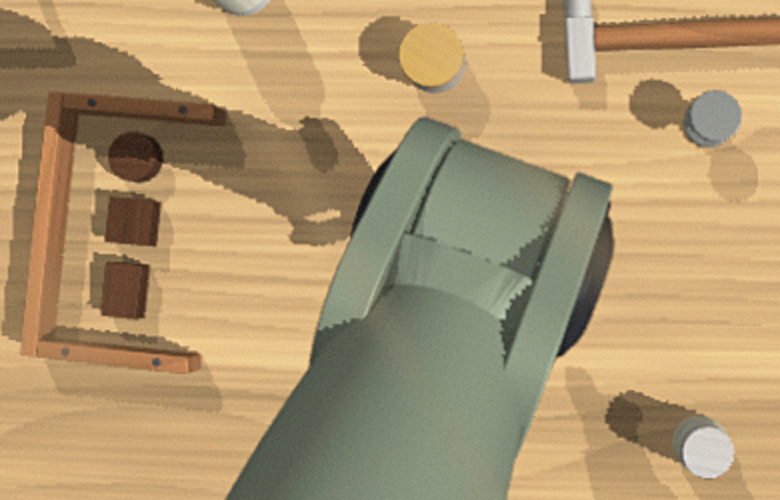

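All three offcuts stand side by side well behind the bay's front line (their edges at col 162 or less, front at about 195–220). The tin, spool, jar and hammer are unmoved.

```bash
python3 -c "
from plant import *
print(job_done())"
```

```text
the job is handed in; nothing more can be done
None
```

I pushed all three offcuts fully into the scrap bay with the closed fingers and handed the job in at about 21 s. The last top view shows the tin, spool, jar and hammer where they were; the finial was hidden behind the arm, and I did not recheck the wrench or glue bottle at the end.

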